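Open and lock the fume-extractor gate

ROBOT

A 6-joint arm with a two-finger parallel gripper is mounted at the origin on the work surface. World frame = base frame: x ahead of the robot, y to its left, z up, the work surface at z = 0. Lengths are in m, angles in rad, forces in N, time in s.
With the tool pointing down it reaches from about 0.3 to 0.85 m from the base axis. Payload 5.4 kg.
Tool frame: the origin (TCP) lies on the centre line of the jaws, within the pads' length; the fingertips stand 22 mm ahead of it and the grasp point (between the pads) lies 3 mm ahead of it; y points along the fingers, x is the direction in which the jaws open and shut, and the axes are right-handed (so a half turn about y gives the same grasp; the last joint's range is limited). The gripper opens to 85 mm and grips with 20 to 120 N. Pads are 22 mm wide; open, the fingers measure 114 mm over their backs; the gripper's body (76 mm by 85 mm) begins 54 mm behind the grasp point. The pads swing forward as they close: fully open they stand 13 mm farther back than shut.
Start: joints at [-1.311, 0.158, 1.597, -0, 1.386, -0.21], TCP at [0.26, -0.513, 0.253] pointing down, gripper open.
Joint ranges: [-2.91, 2.91], [-0.94, 2.29], [0.18, 2.7], [-1.29, 4.43], [0.17, 2.64], [-3, 3]. Speed limits (rad/s): [2.57, 2.57, 3.14, 3.14, 3.14, 3.14].

INTERFACE

Orientations are given as a unit quaternion [x, y, z, w].
In Python, from bench import bot gives the robot as it stands. The module is installed in compiled form; this text tells all that it offers.
- The arm moves only by the shell command python3 -m pendant 'ROWS' [FORCE]. ROWS is JSON, one flat list of numbers, 7 for each row, row after row: the shift along the world's x, y, z in m, then the turn, a rotation vector about the world's x, y, z in degrees, then the closure, from -1 (fully open) to 1 (shut), so that 0 is half open. In form: [tx, ty, tz, wx, wy, wz, jaw, tx, ty, tz, wx, wy, wz, jaw, ...]. A call has 1 to 12 rows; each row shifts and turns the commanded pose from where the row before left it; what a row does not reach is not made up. A row lasts 1/8 s, in which the tool goes at most 62.5 mm and 10.7 degrees, less where a joint would pass 70% of its speed; a pose out of reach is approached as far as the arm can. A call is refused whole if a number of a shift passes 0.0625 or a number of a turn 10.7, either way. A call with a gripper value outside its range is refused whole. The fingers move at their own pace and stop on an object; FORCE is the grip in N (left out, the last holds). Time passes only in rows, so rows that do not move let the fingers close. It gives the time, the measured TCP pose, the force and the opening at its end, in the units of the state.
- bot.state(): the state, without advancing time (a new reading comes with each control period).
- bot.grab_frame(name): name is "scene" or "top"; returns the picture (420x560x3 uint8, red, green, blue); there is no depth.
- bot.camera_model(name): a dict with "fx", "fy", "cx", "cy" (pixels), "rvec" (rotation vector, rad) and "tvec" (3), from world to camera coordinates, as OpenCV has them. Camera axes: x right, y down, z forward; pixel columns grow to the right and rows downward; lengths in m; the calibration is good to about 2 mm. A picture is of the moment at which its call begins. camera_model takes no time and is no camera call.
- bot.finish_job(): hands the job in, once; it reports no verdict.
Trained networks look in the newest picture that a camera, given by its name, has taken for a name from the list of things; names that differ only in an ending like _2 or _b are one class to them, and where a whole thing is asked for, a point or a joint stands for the part that bears it (a point fixed in the world has none). Each returns a list of dicts, best first, with "score" (0 to 1); they miss things now and then, are a little off and sometimes report something else, mostly with a low value. They report only what shows in the picture. A call takes as long as a camera call.
- bot.recognise(query, camera): "location" ([x, y, z] in m, in the coordinates of the camera as it stood for that picture, good to about 4 mm: the middle of the surface that is visible of it).
The state is a dict: "t": time; "qpos": joint angles; "qd": joint speeds; "joint_torque": joint torques, N m; "ee_pos": TCP position; "eef_rot": TCP orientation; "ft_force": force on the tool from outside, world axes, zero at the start; "moment": the same for the moment, N m; "opening": finger opening in m.
Only numpy, scipy, OpenCV 4.12 (cv2) and the standard library are available. Lean on these libraries where they do the work, as an engineer would, in place of code of your own. Each camera call takes 0.05 s, during which the arm holds its last target. There are 200 camera calls.

TASK

Open the inlet of the bench fume extractor and lock it open: with a fingertip or the outside of the fingers, push the eight-sided knob along the long leg of its L-shaped slot to the corner, then push it sideways along the short leg right to the end, and leave it there. Only push the knob: do not pinch it between the fingers or pull it up. Leave the jug, the jar and the brush where they are, and finish clear of everything.

Things in the scene. Friction and masses are not known exactly. Their poses are not given: they have to be found in the camera images.
- valve_box: Flat extraction box fixed to the bench, 260 (its x) by 220 (its y) by 75 mm high, grey sides, flat aluminium top plate at z = 75 mm with an L-shaped slot 16 to 18 mm wide. Origin at the centre of its underside, z up. On its +x side a duct 80 mm thick, 120 mm long, leads to a fixed grey fan unit 140 x 180 x 100 mm high. A barred inlet grille, 100 x 55 mm, lies in the plate to the -y side of the slot.
- knob_top (a point): Centre of the flat top of the black knob, which stands upright on the pin that runs in the slot. The knob is an eight-sided upright block, 28 mm across its flats (flats square to the box's x and y), its underside 5 mm and its top 46 mm above the top plate. It slides and does not turn.
- slot_start (a point): Point on the slot's centre line, level with the top plate, where the long leg begins: the knob stands over it when the gate is quite shut. The long leg runs from here along the box's +x, 96 mm, to slot_corner.
- slot_corner (a point): The same at the corner of the L: where the knob stands when pushed to the end of the long leg. The short leg runs from here along the box's +y, 50 mm, to slot_end.
- slot_end (a point): The same at the end of the short leg: where the knob must finish.
- gate (a joint): Slide of the knob (with the shutter under the grille) along the box's +x, in m: 0 at slot_start, 0.096 at slot_corner, hard stop at both. Starts between 0 and 0.03. Stays where it is left; takes about 3 N, plus 15 N per m/s, to move. The slot lets the knob turn into the short leg only from 0.092 on.
- latch (a joint): Slide of the knob along the box's +y, in m: 0 in the long leg (up to 2 mm of play there), 0.05 at slot_end, hard stop. Stays where it is left; takes about 2.5 N, plus 15 N per m/s, to move.
- knob_lift (a joint): How far the knob has been pulled up on its pin, in m: 0 when down (a spring of about 3 N holds it down). It must stay down.
- jug: White plastic bottle, 84 mm in diameter, 190 mm tall, loose, standing on the bench on the box's +y side. Origin at the centre of its underside. To be left alone.
- jar: Brown glass jar with black lid, 60 mm in diameter, 75 mm tall, loose, standing on the bench on the box's -y side. Origin at the centre of its underside. To be left alone.
- brush: Hand brush lying on the bench on the box's +y side, loose, its length along its own x axis. To be left alone.

How it is judged:
By the outcome, as a careful person would: the job done as asked, in the order asked, and still so for the second after the job is handed in, with the robot touching nothing.
It also fails if it takes over 40 s, if anything falls off the work surface, if the arm or the gripper's body presses on something with over 40 N, if the wrist force passes 120 N, or if a joint passes its speed limit or range.

## Working session

There is one attempt and no reset: what is moved stays moved. The work goes in short steps, Python scripts to look and compute and a shell command to move; the robot and the scene stay as the last step left them, time stands still between calls to the robot, and variables do not carry over. Pictures are saved under pics/ and viewed, about 8 in all and at most 12, crops included, and the job is handed in when it is done.

```bash
mkdir -p pics
cat > h.py <<'E'
import numpy as np, cv2
from bench import bot
def snap(n,f):
    im=bot.grab_frame(n); cv2.imwrite('pics/'+f,im[:,:,::-1]); return im
def cam(n):
    c=bot.camera_model(n); R=cv2.Rodrigues(np.array(c['rvec'],float))[0]; return c,R,np.array(c['tvec'],float)
def w(n,p):
    c,R,t=cam(n); return R.T@(np.array(p)-t)
def pix(n,P):
    c,R,t=cam(n); q=R@np.array(P)+t; return np.array([c['fx']*q[0]/q[2]+c['cx'],c['fy']*q[1]/q[2]+c['cy']])
def ray(n,u,v,z):
    c,R,t=cam(n); d=R.T@np.array([(u-c['cx'])/c['fx'],(v-c['cy'])/c['fy'],1]); o=-R.T@t
    return o+d*(z-o[2])/d[2]
E
python3 - <<'E'
from h import *
np.set_printoptions(precision=4,suppress=True)
a=snap('scene','s1.png');b=snap('top','t1.png')
for n in('scene','top'):
    c,R,t=cam(n); print(n,-R.T@t)
    for q in('valve_box','knob_top','slot_start','slot_corner','slot_end','jug','jar','brush'):
        print(q,[(round(r['score'],2),w(n,r['location']).round(4),pix(n,w(n,r['location'])).round(0)) for r in bot.recognise(q,n)[:2]])
s=bot.state();print(s)
E
```

```text
scene [1.4294 0.3277 0.6826]
valve_box [(0.9, array([0.7032, 0.0126, 0.0782]), array([245., 247.]))]
knob_top [(0.63, array([0.5085, 0.1074, 0.1092]), array([309., 197.]))]
slot_start [(0.94, array([0.7027, 0.0089, 0.0759]), array([244., 247.]))]
slot_corner [(0.88, array([0.711 , 0.0099, 0.0724]), array([243., 251.])), (0.73, array([0.5088, 0.1047, 0.1079]), array([308., 197.]))]
slot_end [(0.75, array([0.7048, 0.0134, 0.0747]), array([246., 249.])), (0.35, array([ 0.4293, -0.0516,  0.066 ]), array([260., 188.]))]
jug [(0.66, array([0.7801, 0.2066, 0.1084]), array([325., 275.]))]
jar [(0.55, array([ 0.4278, -0.0533,  0.0622]), array([259., 189.]))]
brush [(0.58, array([0.6025, 0.2752, 0.0203]), array([369., 261.]))]
top [0.3291 0.0444 1.427 ]
valve_box [(0.76, array([0.5936, 0.0298, 0.0706]), array([282., 214.])), (0.66, array([0.4804, 0.0493, 0.067 ]), array([274., 258.]))]
knob_top [(0.55, array([0.4867, 0.1007, 0.122 ]), array([253., 253.]))]
slot_start [(0.78, array([0.5972, 0.0307, 0.0753]), array([281., 212.]))]
slot_corner [(0.76, array([0.5981, 0.0309, 0.0794]), array([281., 212.]))]
slot_end [(0.76, array([0.5933, 0.0302, 0.0744]), array([281., 214.]))]
jug [(0.37, array([0.5931, 0.0299, 0.0737]), array([282., 214.]))]
jar [(0.61, array([ 0.4013, -0.0519,  0.0728]), array([315., 290.])), (0.17, array([0.591 , 0.0302, 0.0769]), array([281., 215.]))]
brush [(0.71, array([0.5879, 0.2719, 0.0196]), array([190., 220.]))]
{'t': 0.9, 'qpos': array([-1.3111,  0.1583,  1.597 , -0.    ,  1.3862, -0.2101]), 'qd': array([-0.0003,  0.0004,  0.0006,  0.    ,  0.0003,  0.0015]), 'joint_torque': array([ -0.0007, -39.6019, -33.1702,  -0.0002,   0.0006,   0.    ]), 'ee_pos': array([ 0.2603, -0.5127,  0.2534]), 'eef_rot': array([ 0.6027, -0.3699,  0.3699, -0.6026]), 'ft_force': array([-0.2055,  0.3942,  0.9033]), 'moment': array([-0.0389, -0.0077,  0.0673]), 'opening': 0.08544037078743764}
```

View pics/s1.png

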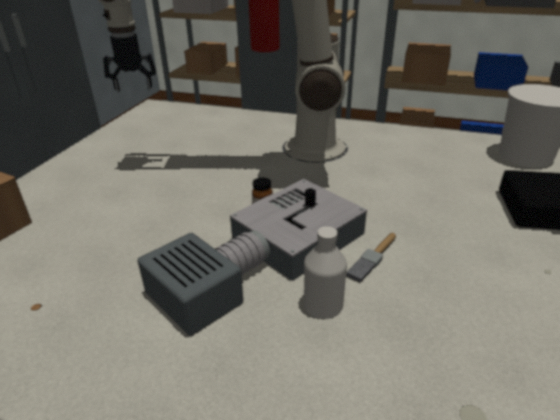

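View pics/t1.png

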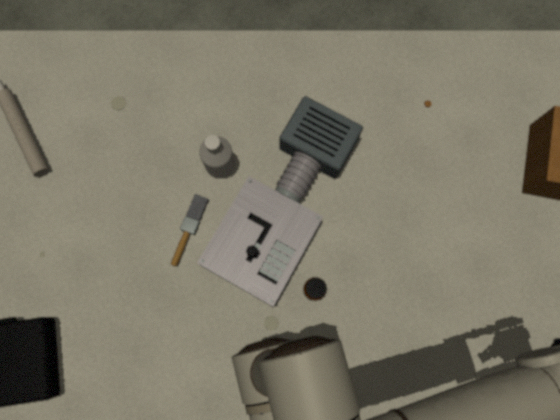

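The scene view shows the box with the knob at (310,197) and the jug in front of it at (325,275). In the top view the box corners are near (252,181), (321,221), (275,305) and (200,263), with the knob at (252,253). Next I'll zoom in on the box top.

Run:
```python
from h import *
im=cv2.imread('pics/t1.png')[170:320,190:340]
im=cv2.convertScaleAbs(cv2.resize(im,(600,600),interpolation=cv2.INTER_CUBIC),alpha=1.6)
cv2.imwrite('pics/t1c.png',im)
```

```text
(no output)
```

View pics/t1c.png

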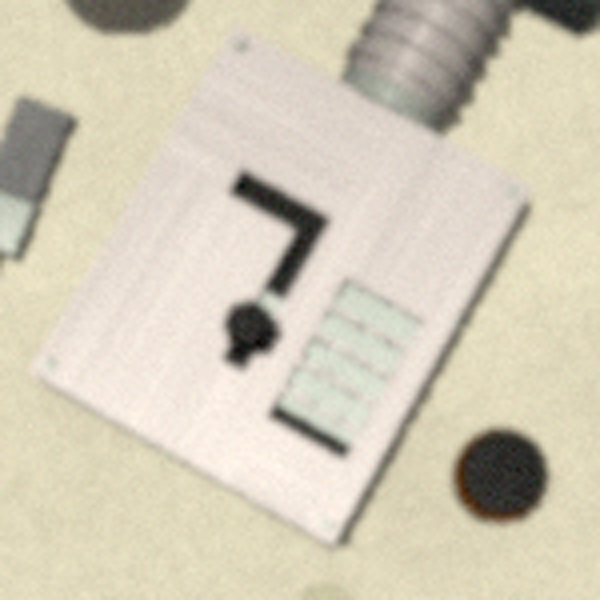

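In the crop, the plate corners are at (235,28), (530,195), (340,545) and (38,372). The slot corner is about (312,224), the slot end about (246,187), and the knob top about (252,327).

```bash
cat >> h.py <<'E'
from scipy.spatial.transform import Rotation as Ro
np.set_printoptions(precision=4,suppress=True)
f=lambda x,y,z:ray('top',190+(x+.5)/4-.5,170+(y+.5)/4-.5,z)
E
python3 - <<'E'
from h import *
C=np.array([f(*p,.075) for p in((235,28),(530,195),(340,545),(38,372))])
print(C,[np.linalg.norm(C[i]-C[(i+1)%4]).round(3) for i in range(4)])
ax=(C[0]-C[3]+C[1]-C[2])[:2]; ay=(C[0]-C[1]+C[3]-C[2])[:2]
print('yaw',np.degrees(np.arctan2(ax[1],ax[0])),np.degrees(np.arctan2(ay[1],ay[0]))-90)
ce=C.mean(0)
for n,p in dict(corner=(312,224,.075),end=(246,187,.075),start=(239,351,.075),knob=(252,327,.121),jar=(502,476,.075)).items():
    print(n,f(*p))
print('jugcap',ray('top',212,143,.19),ray('scene',327,238,.185)); print('knob scene',ray('scene',310.5,191.5,.121)); print('box c',ce)
for n,u,v in(('TL sc',0,0),):pass
s=bot.state(); R=Ro.from_quat(s['eef_rot']); print(R.as_matrix())
for q in ce,:print(pix('scene',q))
print([pix('scene',c).round(0) for c in C])
E
```

```text
[[ 0.6917  0.1158  0.075 ]
 [ 0.5813 -0.0736  0.075 ]
 [ 0.3612  0.0478  0.075 ]
 [ 0.4684  0.2375  0.075 ]] [np.float64(0.219), np.float64(0.251), np.float64(0.218), np.float64(0.254)]
yaw -28.73236049210944 -29.845317772823513
corner [0.5626 0.0656 0.075 ]
end [0.5867 0.1078 0.075 ]
start [0.4816 0.1113 0.075 ]
knob [0.491  0.1013 0.121 ]
jar [ 0.4034 -0.0531  0.075 ]
jugcap [0.7444 0.198  0.19  ] [0.7636 0.2042 0.185 ]
knob scene [0.5017 0.1085 0.121 ]
box c [0.5257 0.0819 0.075 ]
[[ 0.4527  0.      0.8917]
 [-0.8917 -0.0001  0.4527]
 [ 0.0001 -1.     -0.    ]]
[297.2775 210.7383]
[array([292., 253.]), array([230., 213.]), array([301., 178.]), array([364., 208.])]
```

```bash
python3 -m pendant '[0.014,0.046,0,0,0,2.8,1,0.014,0.046,0,0,0,2.8,1,0.014,0.046,0,0,0,2.8,1,0.014,0.046,0,0,0,2.8,1,0.014,0.046,0,0,0,2.8,1,0.014,0.046,0,0,0,2.8,1,0.014,0.046,0,0,0,2.8,1,0.014,0.046,0,0,0,2.8,1,0.014,0.046,0,0,0,2.8,1,0.014,0.046,0,0,0,2.8,1,0.014,0.046,0,0,0,2.8,1,0.014,0.046,0,0,0,3.0,1]' 30
```

```text
t: 2.4
ee_pos: [0.4286, 0.0409, 0.2536]
eef_rot: [-0.684, 0.178, -0.178, 0.684]
ft_force: [0.4, 0.2, 1.7]
opening: -0.0002
```

```bash
python3 -m pendant '[0.0105,0.043,0,0,0,0,1,0.0105,0.043,0,0,0,0,1,0,0,-0.045,0,0,0,1,0,0,-0.045,0,0,0,1,0,0,0,0,0,0,1]'
python3 - <<'E'
from h import *
a=snap('scene','s2.png')
b=snap('top','t2.png')
s=bot.state();print(s['t'],s['ee_pos'],Ro.from_quat(s['eef_rot']).as_matrix())
A=cv2.resize(a[130:280,210:410],(800,600),interpolation=cv2.INTER_CUBIC)
cv2.imwrite('pics/s2c.png',cv2.convertScaleAbs(A[:,:,::-1],alpha=1.5))
print(pix('top',s['ee_pos']))
B=cv2.resize(b[170:320,190:340],(600,600),interpolation=cv2.INTER_CUBIC)
cv2.imwrite('pics/t2c.png',cv2.convertScaleAbs(B[:,:,::-1],alpha=1.6))
for n in('scene','top'):print([(r['score'],w(n,r['location'])) for r in bot.recognise('knob_top',n)[:2]])
E
```

```text
t: 3.02
ee_pos: [0.4464, 0.1254, 0.1601]
eef_rot: [0.685, -0.181, 0.176, -0.683]
ft_force: [0.1, 0.1, -0.2]
opening: -0.0002
3.125 [0.4499 0.1252 0.1646] [[ 0.8721  0.0012  0.4893]
 [-0.4893  0.      0.8721]
 [ 0.001  -1.      0.0006]]
[241.4723 266.5471]
[(0.63, array([0.5075, 0.1084, 0.1086]))]
[]
```

View pics/s2c.png

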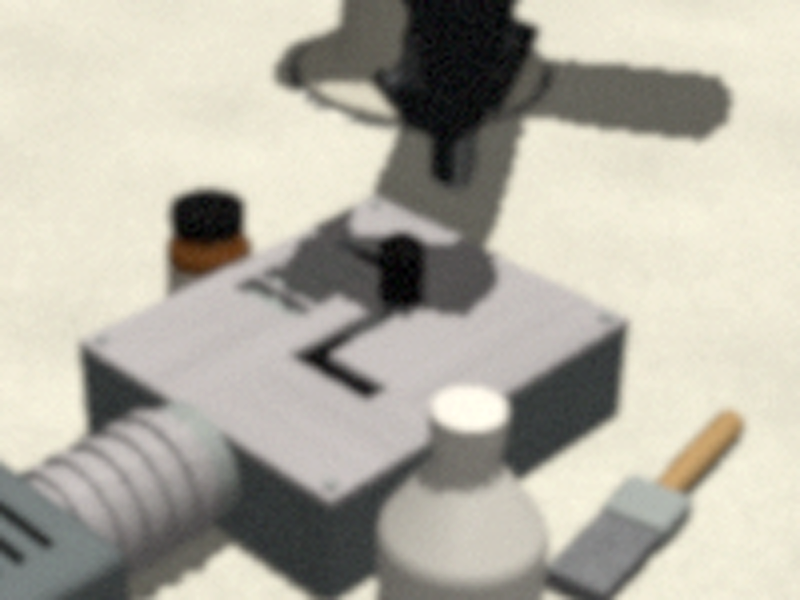

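View pics/t2c.png

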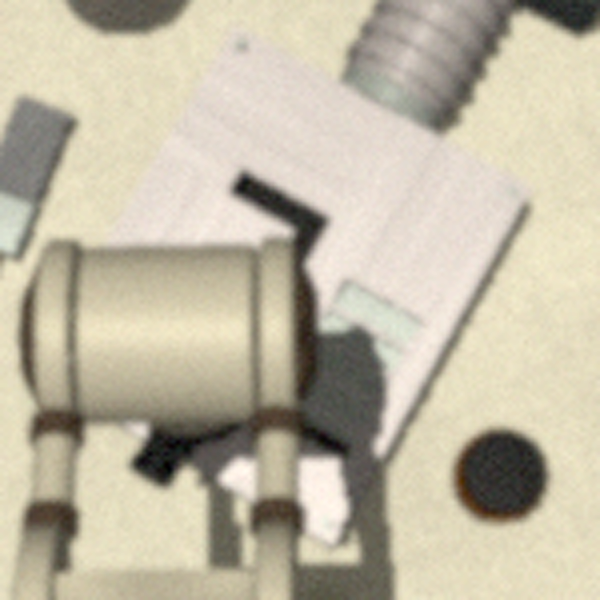

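The tool hangs clear behind the knob and square to the box. In the scene crop the fingertip is at (452,183) and the knob top centre at about (401,243). I'll check the scene calibration offset against the known fingertip position.

Run:
```python
from h import *
g=lambda x,y,z:ray('scene',210+(x+.5)/4-.5,130+(y+.5)/4-.5,z)
s=bot.state();e=s['ee_pos']
q=pix('scene',e-[0,0,.022]);print('tip crop px',(q-[210,130])*4)
X=np.array([.872,-.489]);Y=np.array([.489,.872])
for n,p in dict(knobtop=(402,245,.121),corner=(320,358,.075),end=(372,390,.075),tip=(455,180,.1426),jug=(470,408,.19),C0=(330,502,.075),C1=(80,345,.075),C3=(628,325,.075)).items():
    P=g(*p); d=P[:2]-e[:2]; print(n,P,'rel',d@X,d@Y)
```

```text
tip crop px [448.578  178.5884]
knobtop [0.499  0.1069 0.121 ] rel 0.05084524272206286 0.007521603993304909
corner [0.5665 0.0741 0.075 ] rel 0.12574304331709402 0.01193504924750044
end [0.5903 0.1128 0.075 ] rel 0.12750171131317561 0.057304224403421804
tip [0.4479 0.1277 0.1426] rel -0.003948085714212856 0.000633595453135896
jug [0.7505 0.2013 0.19  ] rel 0.2239428909142241 0.2128599799184971
C0 [0.698  0.1181 0.075 ] rel 0.21886022596095214 0.114630097582639
C1 [ 0.5936 -0.0707  0.075 ] rel 0.22010839340001664 -0.1010825909059985
C3 [0.4789 0.2465 0.075 ] rel -0.03503487027177958 0.11945376272385497
```

```bash
python3 -m pendant '[0.0024,0.0044,-0.025,0,0,0,1,0,0,-0.0255,0,0,0,1,0,0,0,0,0,0,1,0.0052,-0.0029,0,0,0,0,1,0.0052,-0.0029,0,0,0,0,1,0.0052,-0.0029,0,0,0,0,1,0.0052,-0.0029,0,0,0,0,1,0.0052,-0.0029,0,0,0,0,1,0.0052,-0.0029,0,0,0,0,1]'; python3 -c "
from h import *
s=bot.state();print(s['ee_pos'],s['ft_force'],s['ft_force'][:2]@[.872,-.489])"
```

```text
t: 4.35
ee_pos: [0.4829, 0.1123, 0.1128]
eef_rot: [-0.684, 0.179, -0.178, 0.684]
ft_force: [-3.5, 2.0, 3.7]
opening: 0.0001
[0.4829 0.1123 0.1128] [-3.4619  2.0247  3.6557] -4.008839807903153
```

```bash
python3 -m pendant '[0.0061,-0.0034,0,0,0,0,1,0.0061,-0.0034,0,0,0,0,1,0.0061,-0.0034,0,0,0,0,1,0.0061,-0.0034,0,0,0,0,1,0.0061,-0.0034,0,0,0,0,1,0.0061,-0.0034,0,0,0,0,1,0.0061,-0.0034,0,0,0,0,1,0.0044,-0.0024,0,0,0,0,1,0,0,0,0,0,0,1]'; python3 -c "
from h import *
s=bot.state();e=s['ee_pos'];print(e,s['ft_force'],s['ft_force'][:2]@[.872,-.489],(e[:2]-[.45,.1252])@[.872,-.489])"
```

```text
t: 5.48
ee_pos: [0.5306, 0.0857, 0.1127]
eef_rot: [0.684, -0.178, 0.179, -0.684]
ft_force: [-0.0, -0.0, -0.4]
opening: -0.0002
[0.5306 0.0857 0.1127] [-0.0401 -0.0252 -0.4498] -0.02262646979008303 0.08958642330492361
```

Now small steps while I watch the force, to find the hard stop.

```bash
cat > st.py <<'E'
from h import *
s=bot.state();e=s['ee_pos'];F=s['ft_force'][:2];d=e[:2]-[.45,.1252]
print('z',e[2],'relX',d@[.872,-.489],'relY',d@[.489,.872],'FX',F@[.872,-.489],'FY',F@[.489,.872])
E
for i in 1; do python3 -m pendant '[0.0026,-0.0015,0,0,0,0,1,0.0026,-0.0015,0,0,0,0,1]'; python3 st.py; python3 -m pendant '[0.0017,-0.001,0,0,0,0,1]'; python3 st.py; python3 -m pendant '[0.0017,-0.001,0,0,0,0,1]'; python3 st.py; done
```

```text
t: 5.72
ee_pos: [0.535, 0.0832, 0.1126]
eef_rot: [-0.684, 0.179, -0.178, 0.684]
ft_force: [-1.8, 1.7, 1.7]
opening: 0.0002
z 0.11263958791724091 relX 0.09461825222529407 relY 0.0049641523970691825 FX -2.4323339007277474 FY 0.6158955983821004
t: 5.85
ee_pos: [0.5368, 0.0822, 0.1127]
eef_rot: [-0.684, 0.179, -0.179, 0.684]
ft_force: [-2.9, 1.5, 1.4]
opening: 0.0002
z 0.11266094246083369 relX 0.09676036609359756 relY 0.004961388788276719 FX -3.199180669804531 FY -0.1260875082529589
t: 5.98
ee_pos: [0.5386, 0.0812, 0.1127]
eef_rot: [-0.684, 0.179, -0.179, 0.684]
ft_force: [-1.7, 2.0, 0.9]
opening: -0.0001
z 0.1126820726914911 relX 0.09874868684570973 relY 0.004931954756155314 FX -2.454803098942297 FY 0.8614777384030708
```

```bash
for i in 1; do python3 -m pendant '[0.0017,-0.001,0,0,0,0,1]' >/dev/null; python3 st.py; python3 -m pendant '[0.0017,-0.001,0,0,0,0,1]'>/dev/null; python3 st.py;  python3 -m pendant '[0.0017,-0.001,0,0,0,0,1]'>/dev/null; python3 st.py; done
python3 - <<'E'
from h import *
a=snap('scene','s3.png')
A=cv2.resize(a[130:280,210:410],(800,600),interpolation=cv2.INTER_CUBIC)
cv2.imwrite('pics/s3c.png',cv2.convertScaleAbs(A[:,:,::-1],alpha=1.8))
E
```

```text
z 0.11267680555093154 relX 0.10075062071918237 relY 0.0049001416657185395 FX -2.8015640362838594 FY 1.0758019000861496
z 0.11267549914639892 relX 0.10256302014513853 relY 0.004847143356994772 FX -6.062751461445391 FY 0.7581120760157534
z 0.11265704643267367 relX 0.10310661170783572 relY 0.004876788807114778 FX -12.672716246798316 FY 0.4131641075191448
```

View pics/s3c.png

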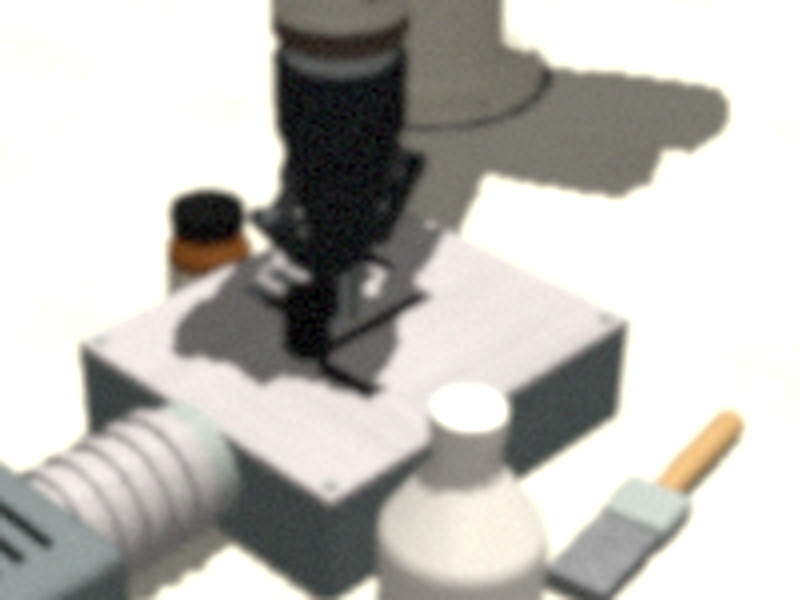

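The knob is at the corner. The force rose to 12.7 N with no further travel, which is the hard stop, and the picture agrees: knob at crop (310,320), with the short leg running from (325,360) to (378,390). Next I'll back off, lift, and go round to the −y side.

```bash
python3 -m pendant '[-0.0087,0.0049,0,0,0,0,1,0,0,0,0,0,0,1,0,0,0.0225,0,0,0,1,0,0,0.0225,0,0,0,1,0,0,0,0,0,0,1,0.0046,-0.0266,0,0,0,0,1,0.0046,-0.0266,0,0,0,0,1,0,0,0,0,0,0,1]'; python3 st.py
```

```text
t: 7.4
ee_pos: [0.5442, 0.0283, 0.1567]
eef_rot: [0.684, -0.18, 0.179, -0.684]
ft_force: [-0.4, 1.2, -0.7]
opening: -0.0002
z 0.1567351688290125 relX 0.12947543416280513 relY -0.03842341534747201 FX -0.9001767695040795 FY 0.8259261344496303
```

```bash
python3 -m pendant '[0,0,-0.022,0,0,0,1,0,0,-0.022,0,0,0,1,0,0,0,0,0,0,1]'; python3 st.py; python3 -m pendant '[0.0029,0.0052,0,0,0,0,1,0.0029,0.0052,0,0,0,0,1,0.0029,0.0052,0,0,0,0,1,0.0029,0.0052,0,0,0,0,1]'; python3 st.py
```

```text
t: 7.78
ee_pos: [0.5422, 0.0307, 0.1113]
eef_rot: [0.684, -0.18, 0.177, -0.684]
ft_force: [-0.1, -0.3, 0.4]
opening: -0.0001
z 0.11129940568623321 relX 0.12655643201839 relY -0.03732013005677944 FX 0.025866505178081617 FY -0.34168653047299624
t: 8.28
ee_pos: [0.5564, 0.0505, 0.1146]
eef_rot: [0.684, -0.178, 0.179, -0.684]
ft_force: [-0.6, -3.5, 2.5]
opening: 0.0
z 0.11457648492127069 relX 0.129327330109974 relY -0.01309865507170526 FX 1.1861171041422587 FY -3.402230757477964
```

```bash
python3 -m pendant '[0.0029,0.0052,0,0,0,0,1,0.0029,0.0052,0,0,0,0,1,0.0029,0.0052,0,0,0,0,1,0.0029,0.0052,0,0,0,0,1,0.0029,0.0052,0,0,0,0,1,0.0029,0.0052,0,0,0,0,1]' >/dev/null; python3 st.py; python3 -m pendant '[0.0015,0.0026,0,0,0,0,1]'>/dev/null; python3 st.py; python3 -m pendant '[0.0015,0.0026,0,0,0,0,1]'>/dev/null; python3 st.py
```

```text
z 0.11369259637907282 relX 0.12864632068836468 relY 0.022700208510382743 FX 2.43103921331449 FY -3.5810296346283286
z 0.11365568889681164 relX 0.128541992163108 relY 0.025801209089836893 FX 0.7873109564640038 FY -2.406395809638227
z 0.11367626218852887 relX 0.12858734417617626 relY 0.02855903322444254 FX 1.481971100399363 FY -2.7594453390552247
```

```bash
python3 -m pendant '[0.001,0.0017,0,0,0,0,1]'>/dev/null; python3 st.py; python3 -m pendant '[0.001,0.0017,0,0,0,0,1]'>/dev/null; python3 st.py; python3 -m pendant '[0.001,0.0017,0,0,0,0,1]'>/dev/null; python3 st.py
```

```text
z 0.11367103283325768 relX 0.12859616999266668 relY 0.029969615293748544 FX 1.6230464271582488 FY -7.73634164779836
z 0.11371566675656661 relX 0.12865672007304482 relY 0.030494361749955547 FX 1.1219896271197234 FY -14.175470679968308
z 0.11372651912103032 relX 0.12870759964879408 relY 0.031037294896459282 FX 0.028946918338057515 FY -19.919424753101122
```

The end stop is reached: force rises from 7.7 to 14 to 20 N while the tool moves 1 mm. Backing off and lifting clear.

```bash
python3 -m pendant '[-0.0049,-0.0087,0,0,0,0,1,-0.0049,-0.0087,0,0,0,0,1,0,0,0,0,0,0,1,0,0,0.05,0,0,0,1,0,0,0.06,0,0,0,1,-0.02,-0.05,0.02,0,0,0,1,-0.025,-0.055,0,0,0,0,1,-0.025,-0.055,0,0,0,0,1,-0.025,-0.055,0,0,0,0,1,-0.025,-0.055,0,0,0,0,1,-0.025,-0.055,0,0,0,0,1,0,0,0,0,0,0,1]'
python3 - <<'E'
from h import *
b=snap('top','t4.png');a=snap('scene','s4.png')
A=cv2.resize(a[130:280,210:410],(800,600),interpolation=cv2.INTER_CUBIC)
cv2.imwrite('pics/s4c.png',cv2.convertScaleAbs(A[:,:,::-1],alpha=1.5))
B=cv2.resize(b[170:320,190:340],(600,600),interpolation=cv2.INTER_CUBIC)
cv2.imwrite('pics/t4c.png',cv2.convertScaleAbs(B[:,:,::-1],alpha=1.6))
for n in('scene','top'):print([(r['score'],w(n,r['location'])) for r in bot.recognise('knob_top',n)[:2]])
E
python3 st.py
```

```text
t: 11.15
ee_pos: [0.4232, -0.2533, 0.244]
eef_rot: [0.684, -0.18, 0.181, -0.683]
ft_force: [1.0, 1.2, -0.4]
opening: 0.0
[(0.63, array([0.6041, 0.1104, 0.1061]))]
[(0.45, array([0.5834, 0.1027, 0.1218]))]
z 0.24372816702930528 relX 0.1612163892830564 relY -0.33859206573432626 FX -0.37608368515984575 FY 0.5447166192930265
```

View pics/t4c.png

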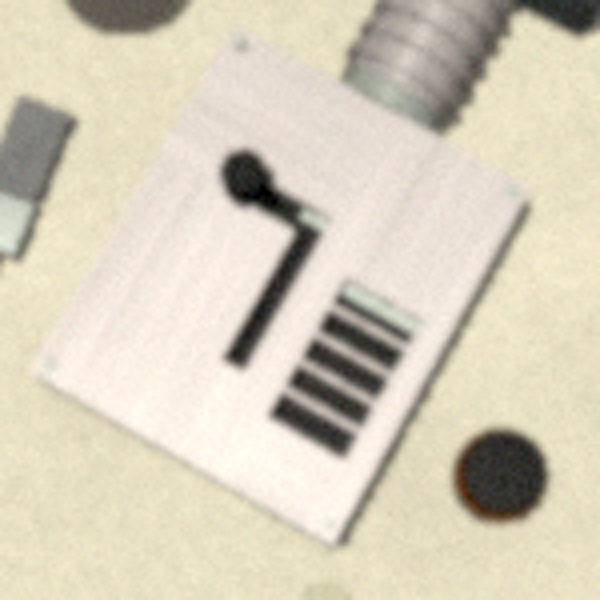

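View pics/s4c.png

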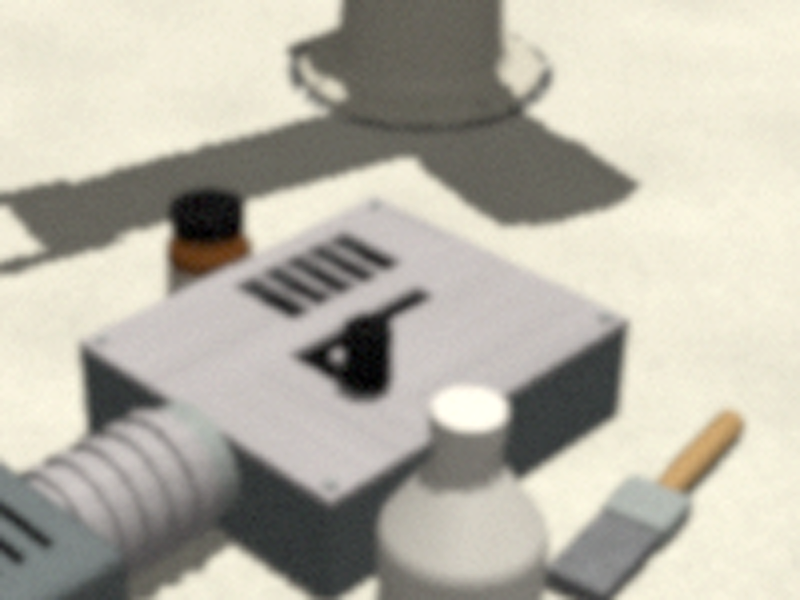

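The knob stands at the end of the short leg (top crop (246,177)). The grille bars show open, and the jug, jar and brush are where they were at the start. Handing in.

```bash
python3 -c "
from h import *
print(f(246,177,.121),np.array(f(312,224,.075))[:2]+.05*np.array([.489,.872]))
bot.finish_job()"
```

```text
[0.5842 0.1057 0.121 ] [0.5871 0.1092]
the job is handed in; nothing more can be done
```

The extractor inlet is open, with the knob at the end of the short leg, and I handed the job in at about 11 s of the 40 s allowed. `finish_job` gives no verdict.

**How it was done:** I kept the gripper shut and pushed the knob with the outside of the fingers along the long leg to the corner stop, where the push reached about 13 N. Then I lifted over to its −y side and pushed it along the short leg to the end stop, at about 20 N. I never pinched or lifted the knob.

**Last checks:**
- **Position:** the top camera puts the knob at (0.584, 0.106), against a computed slot end of (0.587, 0.109). That is about 4 mm apart, within my pixel-reading and calibration error.
- **Opening:** the grille shows open in both camera views.
- **Other items:** the jug, jar and brush look unmoved in the pictures.
- **Robot:** the tool is well clear, at (0.42, −0.25, 0.24), with a force reading of about 1 N or less per axis.

**Disagreement:** for the finished knob, the network's scene-camera reading was (0.604, 0.110), against (0.583, 0.103) from its top-camera reading. It gives the middle of the visible surface and was also about 2 cm further out in x at the start. I relied on the hard stops and the top view instead.

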